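# Refill the seasoning rack in reverse order

### The job

Move the salt shaker, pepper mill, spice jar and squat jar from the steel tray into the empty wooden rack, in the reverse order: seen from the robot, the one that stood leftmost in the tray goes into the rightmost pocket of the rack, the second from the left into the second from the right, and so on. Each stands upright on the floor of its own pocket at the end; tip none of them over on the way.

Things in the scene. Friction and masses are not known exactly. Their poses are not given: they have to be found in the camera images.
- salt_shaker_mid (a point): The salt shaker, clear glass body with a grey domed cap, 44 mm diameter and 90 mm high, slender; the body is straight-sided from 10 to 65 mm above its foot, where it is best gripped. Loose, stands upright, under 0.3 kg. This point is its centre, 45 mm above its foot; z up, its yaw does not matter.
- pepper_mill_mid (a point): The turned wooden pepper mill, 58 mm diameter and 170 mm high with a small knob on top, the tallest; its round head, 49 mm diameter, spans 123 to 159 mm above the foot and is the place to grip (the head does not turn). Loose, stands upright, under 0.3 kg. This point is its centre, 85 mm above its foot; z up, its yaw does not matter.
- spice_jar_mid (a point): The spice jar with a red cap and a dark label, 44 mm diameter and 105 mm high, straight-sided; grip it about 75 mm above its foot. Loose, stands upright, under 0.3 kg. This point is its centre, 52.5 mm above its foot; z up, its yaw does not matter.
- squat_jar_mid (a point): The plain unlabelled squat jar with a flat metal lid, 60 mm diameter and 80 mm high, the broadest and lowest of the four; grip it about 50 mm above its foot. Loose, stands upright, under 0.3 kg. This point is its centre, 40 mm above its foot; z up, its yaw does not matter.
- salt_shaker_pad: The fixed round cork pad (68 mm diameter, 4 mm thick, alike for all) in the steel tray on which the salt shaker stands at the start; it stays in its place in the tray and so still shows where the salt shaker came from. Origin: centre of its underside.
- pepper_mill_pad: The fixed round cork pad (68 mm diameter, 4 mm thick, alike for all) in the steel tray on which the pepper mill stands at the start; it stays in its place in the tray and so still shows where the pepper mill came from. Origin: centre of its underside.
- spice_jar_pad: The fixed round cork pad (68 mm diameter, 4 mm thick, alike for all) in the steel tray on which the spice jar stands at the start; it stays in its place in the tray and so still shows where the spice jar came from. Origin: centre of its underside.
- squat_jar_pad: The fixed round cork pad (68 mm diameter, 4 mm thick, alike for all) in the steel tray on which the squat jar stands at the start; it stays in its place in the tray and so still shows where the squat jar came from. Origin: centre of its underside.
- tray: Steel tray, fixed, 86 x 326 mm, rim 12 mm high; holds the four cork pads in a row, at y = +120, +40, -40, -120 mm in its frame, pad tops 7 mm above its underside. Origin: centre of its underside; y runs along the row to the robot's left, x away from the robot. On a wooden board (top z = 0.059), nearer or farther than the rack. Tall ovens stand beyond y = -0.29; cupboards overhang x > 0.62 above z = 0.78.
- rack: Dark wooden rack, fixed, empty at the start, 86 x 326 mm: four pockets 74 x 74 mm in a row, at y = +120, +40, -40, -120 mm in its frame; pocket floors 8 mm, dividers 20, long sides 22 mm above its underside. Every thing fits every pocket. Origin: centre of its underside; y runs along the row to the robot's left, x away from the robot. On the same board, parallel to the tray within 10 deg.
Not all that is in view belongs to the job. What is shaped like the part that bears salt_shaker_mid but blue is not meant.

How it is judged:
At the end, for the whole second after the job is handed in: Each of the four stands at rest in the rack pocket that mirrors its place in the tray (leftmost pad to rightmost pocket, and so on): its centre within 16 mm of the pocket's centre along and across the rack, its foot on the pocket floor within 6 mm, tilted less than 0.15 rad (x of salt_shaker_mid in the frame of rack between -0.016 and 0.016 m and z of salt_shaker_mid in the frame of rack between 0.047 and 0.059 m and angle between each of salt_shaker_mid, pepper_mill_mid, spice_jar_mid, squat_jar_mid's own z axis and vertical below 0.15 rad and ((y of salt_shaker_pad in the frame of tray between 0.1 and 0.14 m and y of salt_shaker_mid in the frame of rack between -0.136 and -0.104 m) or (y of salt_shaker_pad in the frame of tray between 0.02 and 0.06 m and y of salt_shaker_mid in the frame of rack between -0.056 and -0.024 m) or (y of salt_shaker_pad in the frame of tray between -0.06 and -0.02 m and y of salt_shaker_mid in the frame of rack between 0.024 and 0.056 m) or (y of salt_shaker_pad in the frame of tray between -0.14 and -0.1 m and y of salt_shaker_mid in the frame of rack between 0.104 and 0.136 m)) and linear speed of each of salt_shaker, pepper_mill, spice_jar, squat_jar below 0.02 m/s and x of pepper_mill_mid in the frame of rack between -0.016 and 0.016 m and z of pepper_mill_mid in the frame of rack between 0.087 and 0.099 m and ((y of pepper_mill_pad in the frame of tray between 0.1 and 0.14 m and y of pepper_mill_mid in the frame of rack between -0.136 and -0.104 m) or (y of pepper_mill_pad in the frame of tray between 0.02 and 0.06 m and y of pepper_mill_mid in the frame of rack between -0.056 and -0.024 m) or (y of pepper_mill_pad in the frame of tray between -0.06 and -0.02 m and y of pepper_mill_mid in the frame of rack between 0.024 and 0.056 m) or (y of pepper_mill_pad in the frame of tray between -0.14 and -0.1 m and y of pepper_mill_mid in the frame of rack between 0.104 and 0.136 m)) and x of spice_jar_mid in the frame of rack between -0.016 and 0.016 m and z of spice_jar_mid in the frame of rack between 0.0545 and 0.0665 m and ((y of spice_jar_pad in the frame of tray between 0.1 and 0.14 m and y of spice_jar_mid in the frame of rack between -0.136 and -0.104 m) or (y of spice_jar_pad in the frame of tray between 0.02 and 0.06 m and y of spice_jar_mid in the frame of rack between -0.056 and -0.024 m) or (y of spice_jar_pad in the frame of tray between -0.06 and -0.02 m and y of spice_jar_mid in the frame of rack between 0.024 and 0.056 m) or (y of spice_jar_pad in the frame of tray between -0.14 and -0.1 m and y of spice_jar_mid in the frame of rack between 0.104 and 0.136 m)) and x of squat_jar_mid in the frame of rack between -0.016 and 0.016 m and z of squat_jar_mid in the frame of rack between 0.042 and 0.054 m and ((y of squat_jar_pad in the frame of tray between 0.1 and 0.14 m and y of squat_jar_mid in the frame of rack between -0.136 and -0.104 m) or (y of squat_jar_pad in the frame of tray between 0.02 and 0.06 m and y of squat_jar_mid in the frame of rack between -0.056 and -0.024 m) or (y of squat_jar_pad in the frame of tray between -0.06 and -0.02 m and y of squat_jar_mid in the frame of rack between 0.024 and 0.056 m) or (y of squat_jar_pad in the frame of tray between -0.14 and -0.1 m and y of squat_jar_mid in the frame of rack between 0.104 and 0.136 m))); the robot touches nothing.
It fails at once if the salt shaker is tipped over (more than 0.7 rad) (angle between salt_shaker_mid's own z axis and vertical above 0.7 rad).
It fails at once if the pepper mill is tipped over (more than 0.7 rad) (angle between pepper_mill_mid's own z axis and vertical above 0.7 rad).
It fails at once if the spice jar is tipped over (more than 0.7 rad) (angle between spice_jar_mid's own z axis and vertical above 0.7 rad).
It fails at once if the squat jar is tipped over (more than 0.7 rad) (angle between squat_jar_mid's own z axis and vertical above 0.7 rad).
It also fails if it takes over 99 s, if anything falls off the work surface, if the arm or the gripper's body presses on something with over 40 N, if the wrist force passes 120 N, or if a joint passes its speed limit or range.

### The arm

A 6-joint arm with a two-finger parallel gripper is mounted at the origin on a cart in front of the work surface, level with it; the furniture and walls round the work are solid. World frame = base frame: x ahead of the robot, y to its left, z up, the work surface at z = 0. Lengths are in m, angles in rad, forces in N, time in s.
With the tool pointing down it reaches from about 0.35 to 0.95 m from the base axis. Payload 17.4 kg.
Tool frame: the origin (TCP) lies at the very end of the fingers, on their centre line; the grasp point (between the pads) lies 19 mm behind it; z points along the fingers, y is the line along which they close (so a half turn about z gives the same grasp; the last joint's range is limited). The gripper opens to 93 mm and grips with 3 to 60 N. Pads are 15 mm wide; open, the fingers measure 128 mm over their backs; the gripper's body (75 mm by 188 mm) begins 65 mm behind the grasp point.
Start: joints at [-1.323, 0.116, 1.442, -0, 1.584, -0.038], TCP at [0.19, -0.648, 0.183] pointing down, gripper open.
Joint ranges: [-2.83, 2.83], [-0.83, 2.19], [0.07, 2.5], [-1.14, 4.28], [0.01, 3], [-2.97, 2.97]. Speed limits (rad/s): [1.89, 1.89, 2.22, 3.14, 3.14, 3.14].

### API

Orientations are given as a unit quaternion [w, x, y, z].
In Python, from plant import ctrl gives the robot as it stands.
- The arm moves only by the tool servo_tool, never from a script. Its argument "moves" is a list that holds one entry, the list of rows, each a list of 7 numbers: the finger opening in mm, from 0 to 93, then the shift along the tool's x, y, z in mm, then the turn, a rotation vector about the tool's x, y, z in rad. In form: [[[claw, tx, ty, tz, rx, ry, rz], ...]]. A call has exactly 10 rows; each row is the pose to reach, as a shift and turn from the pose commanded when the call began, along the tool's axes at that moment; what a row does not reach only later rows make up. A row lasts 1/10 s, in which the tool goes at most 50 mm and 8.59 degrees, less where a joint would pass 70% of its speed; a pose out of reach is approached as far as the arm can. A call with a gripper value outside its range is refused whole. The fingers move at their own pace and stop on an object; the grip force is fixed at half the most. Time passes only in rows, so rows that repeat a pose let the fingers close, or fill a call up. It gives the time, the measured TCP pose, the force, the opening and the grip force at its end, in the units of the state.
- ctrl.read_state(): the state, without advancing time (a new reading comes with each control period).
- ctrl.capture(name): name is "scene" or "top"; returns a dict with "img" (400x640x3 uint8, red, green, blue), "mtx" (3x3 intrinsics, pixels), "eye" and "orientation" of the camera in the world. Camera axes: x right, y down, z forward; pixel columns grow to the right and rows downward; lengths in m; the calibration is good to about 2 mm. A picture is of the moment at which its call begins. There is no depth.
- ctrl.close_job(): hands the job in; it is judged then, once.
Trained networks look in a picture, given as the dict that the camera call returned (one of the last four; its "shot" number tells which), for a name from the list of things; names that differ only in an ending like _2 or _b are one class to them, and where a whole thing is asked for, a point or a joint stands for the part that bears it (a point fixed in the world has none). Each returns a list of dicts, best first, with "p" (0 to 1); they miss things now and then, are a little off and sometimes report something else, mostly with a low value. They report only what shows in the picture. A call takes as long as a camera call. They do not tell look-alikes from the thing itself.
- ctrl.recognise(picture, query): "bbox" ([left, top, right, bottom] in pixels, round what is visible of it).
- ctrl.masks_of(picture, query): "region" (400x640 bool, what is visible of it) and "bbox" ([left, top, right, bottom] in pixels, round what is visible of it).
The state is a dict: "clock": time; "joint_pos": joint angles; "qvel": joint speeds; "effort": joint torques, N m; "tcp_pos": TCP position; "tcp_rot": TCP orientation; "wrist_force": force on the tool from outside, world axes, zero at the start; "moment": the same for the moment, N m; "grip_width": finger opening in m; "grasp_force": force on a finger pad.
Only numpy, scipy, OpenCV 4.12 (cv2) and the standard library are available. Lean on these libraries where they do the work, as an engineer would, in place of code of your own. Each camera call takes 0.05 s, during which the arm holds its last target. There are 200 camera calls.

## Working session

There is one attempt and no reset: what is moved stays moved. The work goes in short steps, Python scripts to look and compute and a tool call to move; the robot and the scene stay as the last step left them, time stands still between calls to the robot, and variables do not carry over. Pictures are saved under pics/ and viewed, at most 14 in all, crops included, and the job is handed in when it is done.

Besides the shell and the picture viewer there is one more tool, called after "Emit:" as name(argument=value, ...) on one line, values as JSON. servo_tool: Moves the arm, as the interface text tells. Its arguments: {"type":"object","properties":{"moves":{"type":"array"}},"required":["moves"]}

```bash
mkdir -p pics; cat > h.py <<'E'
import numpy as np, cv2
from scipy.spatial.transform import Rotation as R
from plant import ctrl
def q2R(q): return R.from_quat([q[1],q[2],q[3],q[0]]).as_matrix()
def cam(p):
    o=np.array(p["orientation"]); return (o if o.shape==(3,3) else q2R(o)), np.array(p["eye"]), np.array(p["mtx"])
def ray(p,u,v,z):
    M,e,K=cam(p); d=M@np.linalg.inv(K)@[u,v,1]; return e+d*(z-e[2])/d[2]
def proj(p,X):
    M,e,K=cam(p); c=K@(M.T@(np.array(X)-e)); return c[:2]/c[2]
def save(p,n): cv2.imwrite("pics/"+n+".png",cv2.cvtColor(p["img"],cv2.COLOR_RGB2BGR))
E
python3 - <<'E'
from h import *
s=ctrl.read_state(); print(s["clock"],s["tcp_pos"],s["tcp_rot"],s["grip_width"])
for n in("scene","top"):
    p=ctrl.capture(n); save(p,n+"0"); print(n,p["eye"],p["orientation"],p["mtx"])
    for q in ["salt_shaker_mid","pepper_mill_mid","spice_jar_mid","squat_jar_mid","tray","rack"]:
        for d in ctrl.recognise(p,q)[:4]: print(q,round(d["p"],2),np.round(d["bbox"]))
E
```

```text
0.0 [ 0.19024439 -0.64741116  0.1827099 ] [-5.52769481e-04  9.89806088e-01  1.42420490e-01 -7.70562450e-05] 0.0930153053637117
scene [-0.14328971  0.52944266  0.75962491] [ 0.18929797 -0.37998482  0.81018875 -0.40419303] [[450.45626779   0.         327.33130304]
 [  0.         450.45626779 196.63846774]
 [  0.           0.           1.        ]]
salt_shaker_mid 0.83 [366. 191. 386. 230.]
salt_shaker_mid 0.69 [366. 150. 382. 179.]
salt_shaker_mid 0.48 [270. 262. 302. 276.]
pepper_mill_mid 0.59 [334. 172. 357. 244.]
spice_jar_mid 0.92 [310. 207. 334. 255.]
squat_jar_mid 0.9 [270. 233. 296. 277.]
tray 0.67 [257. 212. 400. 290.]
tray 0.19 [269. 230. 300. 279.]
rack 0.62 [246. 167. 364. 233.]
top [ 0.39233226 -0.03830982  1.38787994] [ 0.02790808 -0.69779271  0.71465796 -0.03962931] [[497.33300773   0.         325.04662519]
 [  0.         497.33300773 209.94157825]
 [  0.           0.           1.        ]]
salt_shaker_mid 0.77 [327. 238. 343. 258.]
salt_shaker_mid 0.73 [402. 161. 417. 176.]
spice_jar_mid 0.65 [262. 235. 283. 255.]
squat_jar_mid 0.59 [227. 230. 251. 254.]
tray 0.98 [220. 226. 355. 264.]
rack 0.73 [246. 167. 371. 199.]
```

```bash
python3 - <<'E'
import cv2
a=cv2.imread("pics/scene0.png")[130:310,220:440]; b=cv2.imread("pics/top0.png")[140:290,190:450]
cv2.imwrite("pics/c1.png",cv2.resize(a,None,fx=3.3,fy=3.3,interpolation=2)); cv2.imwrite("pics/c2.png",cv2.resize(b,None,fx=3,fy=3,interpolation=2))
E
```

```text
(no output)
```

View pics/c1.png

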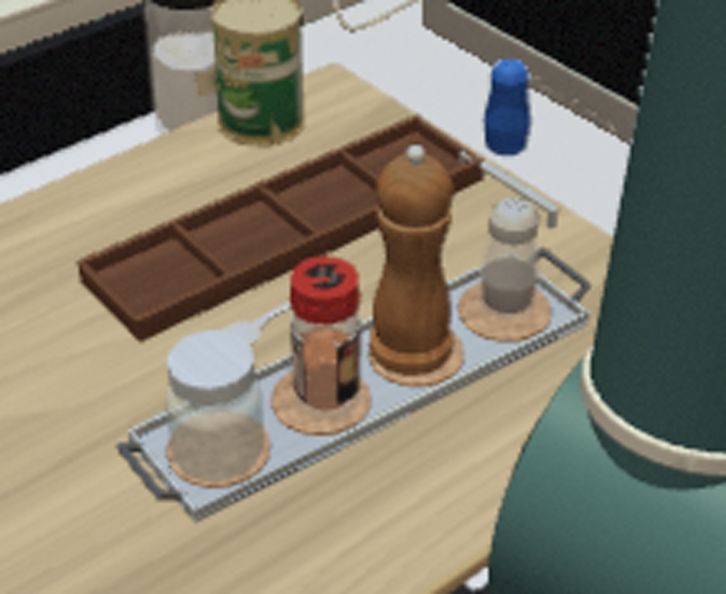

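View pics/c2.png

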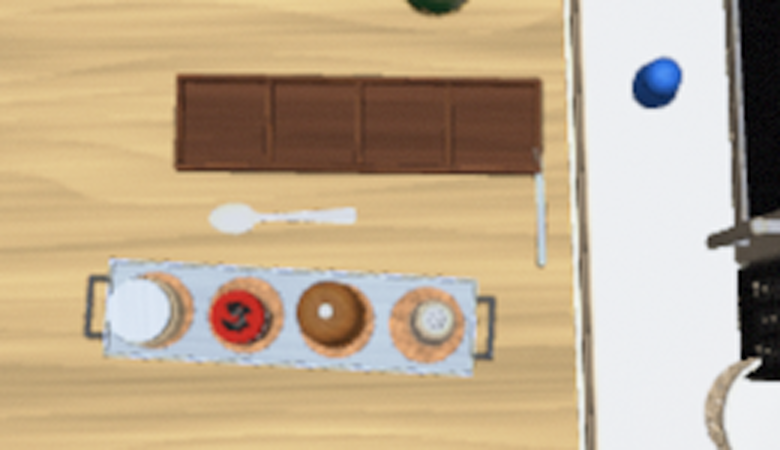

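View pics/top0.png

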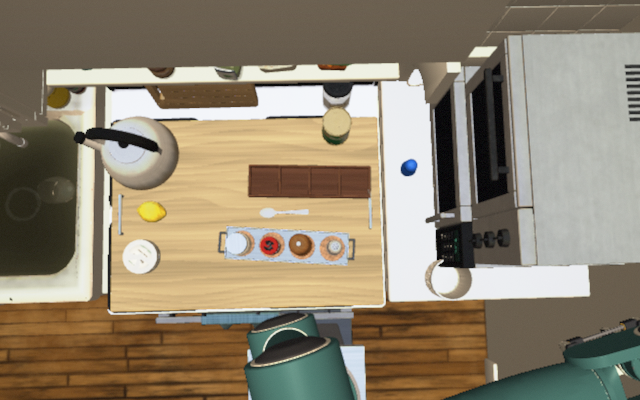

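View pics/scene0.png

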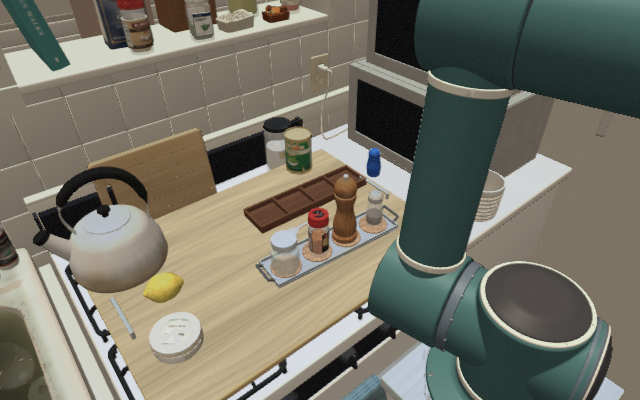

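In the tray, left to right: squat jar, spice jar, pepper mill, salt shaker. There are two salt-shaker-like things. The grey-capped glass one at scene (376,210) stands on a tray pad and is the one meant. The blue one at (374,164) is the decoy, and the crop confirms that. The rack is the empty dark one behind the tray, and the bowl and oven are on the right.

```bash
cat >> h.py <<'E'
from scipy.optimize import least_squares
W,L=.086,.326
def fit(p,px,z):  # corners: far-left, far-right, near-right, near-left
    c=np.array([[W/2,L/2],[W/2,-L/2],[-W/2,-L/2],[-W/2,L/2]])
    X=np.array([ray(p,u,v,z)[:2] for u,v in px])
    f=lambda a:((R.from_euler('z',a[2]).as_matrix()[:2,:2]@c.T).T+a[:2]-X).ravel()
    s=least_squares(f,[.4,0,0]); return s.x,s.fun
E
python3 - <<'E'
from h import *
p=ctrl.capture("top"); q=ctrl.capture("scene")
g=lambda a:[(190+(x+.5)/3-.5,140+(y+.5)/3-.5) for x,y in a]
t,r=fit(p,g([(110,258),(478,279),(473,376),(105,355)]),.071); print("tray",t.round(4),(r*1e3).round(1))
k,r2=fit(p,g([(178,75),(541,79),(541,173),(176,169)]),.081); print("rack",k.round(4),(r2*1e3).round(1))
H=dict(squat=(.12,.080),spice=(.04,.105),pepper=(-.04,.170),salt=(-.12,.090))
for n,(y,h) in H.items():
    for z in (.066,.066+h):
        X=np.r_[t[:2]+[-y*np.sin(t[2]),y*np.cos(t[2])],z]; a=proj(p,X);b=proj(q,X)
        print(n,X.round(4),"top crop",((a-[190,140])*3).round(),"scene crop",((b-[220,130])*3.3).round())
for n,u,v in(("ovenknob",480,262),("panel",440,265),("bowl",448,298),("bowlL",426,280)):
    print(n,[ray(p,u,v,z)[:2].round(2) for z in(0,.15,.3)])
for y in(.12,.04,-.04,-.12):
    X=np.r_[k[:2]+[-y*np.sin(k[2]),y*np.cos(k[2])],.067]; print("pocket",X.round(4),((proj(q,X)-[220,130])*3.3).round(),((proj(p,X)-[190,140])*3).round())
E
```

```text
tray [ 0.4269  0.0412 -0.0804] [ 0.3 -0.   0.4 -1.  -0.3 -1.  -0.4  2. ]
rack [ 0.5955 -0.022  -0.0333] [ 1.1  1.9  0.9 -2.1 -1.  -2.  -1.   2.2]
squat [0.4366 0.1608 0.066 ] top crop [155. 308.] scene crop [218. 443.]
squat [0.4366 0.1608 0.146 ] top crop [141. 305.] scene crop [211. 350.]
spice [0.4301 0.0811 0.066 ] top crop [246. 313.] scene crop [321. 393.]
spice [0.4301 0.0811 0.171 ] top crop [234. 310.] scene crop [319. 272.]
pepper [0.4237 0.0013 0.066 ] top crop [336. 319.] scene crop [416. 347.]
pepper [0.4237 0.0013 0.236 ] top crop [330. 313.] scene crop [423. 145.]
salt [ 0.4173 -0.0784  0.066 ] top crop [427. 324.] scene crop [505. 304.]
salt [ 0.4173 -0.0784  0.156 ] top crop [430. 321.] scene crop [513. 204.]
ovenknob [array([ 0.37, -0.49]), array([ 0.37, -0.44]), array([ 0.37, -0.39])]
panel [array([ 0.36, -0.38]), array([ 0.37, -0.34]), array([ 0.37, -0.31])]
bowl [array([ 0.27, -0.4 ]), array([ 0.29, -0.36]), array([ 0.3 , -0.32])]
bowlL [array([ 0.32, -0.34]), array([ 0.33, -0.31]), array([ 0.34, -0.27])]
pocket [0.5995 0.0979 0.067 ] [159. 279.] [224. 124.]
pocket [0.5969 0.0179 0.067 ] [249. 238.] [314. 125.]
pocket [ 0.5942 -0.062   0.067 ] [332. 200.] [403. 126.]
pocket [ 0.5916 -0.142   0.067 ] [410. 165.] [493. 127.]
```

```bash
cat >> h.py <<'E'
def tri(obs,z=None):  # obs: [(p,u,v)]; z known or None
    f=lambda a:np.concatenate([proj(p,np.r_[a[:2],z if z is not None else a[2]])-[u,v] for p,u,v in obs])
    s=least_squares(f,[.4,0] if z is not None else [.5,0,.1]); return s.x,s.fun
def go(x,y,z,yaw=0):
    s=ctrl.read_state(); M=q2R(s["tcp_rot"]); T=np.array([[0,1,0],[1,0,0],[0,0,-1.]]); T=R.from_euler('z',yaw).as_matrix()@T
    return (M.T@(np.array([x,y,z])-s["tcp_pos"])*1e3).round(1), R.from_matrix(M.T@T).as_rotvec().round(3)
E
python3 - <<'E'
from h import *
p=ctrl.capture("top"); q=ctrl.capture("scene")
G=lambda x,y:(190+(x+.5)/3-.5,140+(y+.5)/3-.5); S=lambda x,y:(220+(x+.5)/3.3-.5,130+(y+.5)/3.3-.5)
for n,a,b,z in(("squat",(138.5,311),(210,358),.146),("spice",(239,318),(326,272),.171),("pepper",(326,311),(416,153),.231),("salt",(437,319),(514,205),.154)):
    x,f=tri([(p,*G(*a)),(q,*S(*b))],z); print(n,x.round(4),f.round(1))
print("can",[ (ray(p,337,v,z)).round(3) for v,z in((108,.17),(135,.17),(144,.06))], [ray(q,220+258/3.3,130+5/3.3,z).round(3) for z in(.14,.17,.2)], "canbase",ray(q,299,170,.06).round(3))
print(ctrl.read_state()["clock"]); print(go(.2,-.36,.38)); print(go(.36,-.08,.36))
E
```

```text
squat [0.433  0.1645] [-0.5 -0.   0.3 -0.3]
spice [0.4261 0.0783] [-0.1 -0.7  0.4  0.6]
pepper [0.4266 0.0052] [-0.1 -0.   0.1 -0.1]
salt [ 0.42   -0.0825] [-0.4  0.   0.3 -0.5]
can [array([ 0.765, -0.096,  0.17 ]), array([ 0.696, -0.094,  0.17 ]), array([ 0.699, -0.099,  0.06 ])] [array([ 0.777, -0.129,  0.14 ]), array([ 0.733, -0.098,  0.17 ]), array([ 0.688, -0.066,  0.2  ])] canbase [ 0.717 -0.083  0.06 ]
0.9
(array([  90.4, -273.2, -196.5]), array([-0.   ,  0.   , -1.285]))
(array([ 322.9, -496.8, -176.5]), array([-0.   ,  0.   , -1.285]))
```

Emit:
servo_tool(moves=[[[93, 0, 0, -50, 0, 0, 0], [93, 0, 0, -100, 0, 0, 0], [93, 0, 0, -150, 0, 0, 0], [93, 0, 0, -190, 0, 0, 0], [93, 0, 0, -190, 0, 0, 0], [93, 0, 0, -190, 0, 0, 0], [93, 0, 0, -190, 0, 0, 0], [93, 0, 0, -190, 0, 0, 0], [93, 0, 0, -190, 0, 0, 0], [93, 0, 0, -190, 0, 0, 0]]])

```text
clock: 1.9
tcp_pos: [0.1903, -0.6475, 0.3728]
tcp_rot: [-0.0, 0.99, 0.142, -0.0]
wrist_force: [-0.6, 1.7, 0.4]
grip_width: 0.0927
grasp_force: 0.0
```

Emit:
servo_tool(moves=[[[93, 15, -45, 0, 0, 0, 0], [93, 30, -90, 0, 0, 0, -0.14], [93, 45, -135, 0, 0, 0, -0.28], [93, 60, -180, 0, 0, 0, -0.42], [93, 75, -225, 0, 0, 0, -0.56], [93, 90, -270, 0, 0, 0, -0.7], [93, 122, -302, 0, 0, 0, -0.84], [93, 155, -335, 0, 0, 0, -0.98], [93, 188, -365, 0, 0, 0, -1.12], [93, 220, -398, 0, 0, 0, -1.26]]])

```text
clock: 2.9
tcp_pos: [0.2894, -0.2021, 0.3735]
tcp_rot: [0.0, 0.714, 0.7, 0.0]
wrist_force: [1.1, -0.8, 0.0]
grip_width: 0.0929
grasp_force: 0.0
```

```bash
python3 -c "
from h import *
print(go(.42,-.0825,.36)); s=ctrl.read_state(); print(s['tcp_pos'],s['joint_pos'])"
```

```text
(array([122.2, 128.2,  13.5]), array([ 0.001,  0.   , -0.02 ]))
[ 0.28937476 -0.20210336  0.37345312] [-6.81991671e-01 -5.64306351e-01  1.70445544e+00  2.59720733e-05
  2.00068182e+00 -6.61965101e-01]
```

Emit:
servo_tool(moves=[[[93, 30, 32, 0, 0, 0, -0.02], [93, 60, 64, 0, 0, 0, -0.02], [93, 90, 96, 0, 0, 0, -0.02], [93, 122, 128, 0, 0, 0, -0.02], [93, 122, 128, 40, 0, 0, -0.02], [93, 122, 128, 80, 0, 0, -0.02], [93, 122, 128, 110, 0, 0, -0.02], [93, 122, 128, 110, 0, 0, -0.02], [93, 122, 128, 110, 0, 0, -0.02], [93, 122, 128, 110, 0, 0, -0.02]]])

```text
clock: 3.9
tcp_pos: [0.4206, -0.0852, 0.2656]
tcp_rot: [0.001, 0.709, 0.705, 0.001]
wrist_force: [0.2, -0.0, 0.4]
grip_width: 0.0928
grasp_force: 0.0
```

```bash
python3 -c "
from h import *
print(go(.42,-.0825,.092))
p=ctrl.capture('scene'); im=cv2.cvtColor(p['img'],cv2.COLOR_RGB2BGR)[60:310,220:500]; cv2.imwrite('pics/c3.png',cv2.resize(im,None,fx=2.4,fy=2.4,interpolation=2))"
```

```text
(array([  2.8,  -1. , 173.6]), array([ 0.002,  0.001, -0.005]))
```

View pics/c3.png

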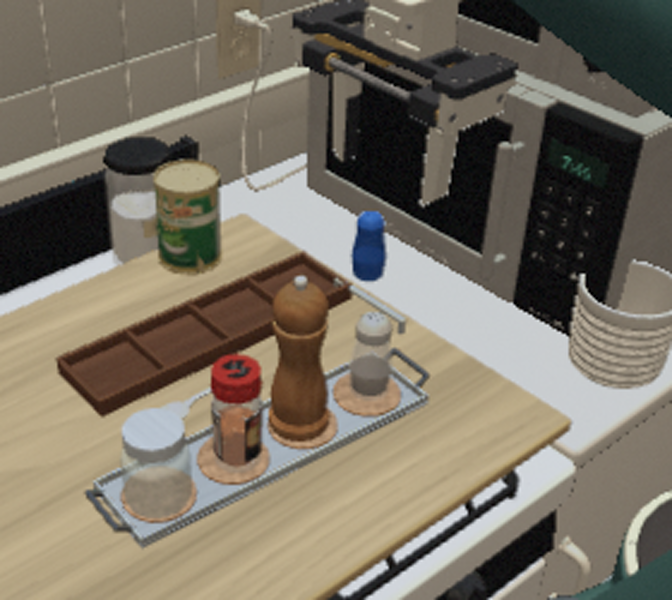

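The gripper is above the salt shaker (shaker at crop (372,360)), with the fingers at (345,125) and (440,165) straddling the tray's short axis. I'm descending.

Emit:
servo_tool(moves=[[[93, 3, -1, 20, 0.002, 0, -0.005], [93, 3, -1, 60, 0.002, 0, -0.005], [93, 3, -1, 100, 0.002, 0, -0.005], [93, 3, -1, 130, 0.002, 0, -0.005], [93, 3, -1, 150, 0.002, 0, -0.005], [93, 3, -1, 165, 0.002, 0, -0.005], [93, 3, -1, 173, 0.002, 0, -0.005], [93, 3, -1, 173, 0.002, 0, -0.005], [93, 3, -1, 173, 0.002, 0, -0.005], [80, 3, -1, 173, 0.002, 0, -0.005]]])

```text
clock: 4.95
tcp_pos: [0.4197, -0.0821, 0.0916]
tcp_rot: [-0.0, 0.707, 0.707, -0.0]
wrist_force: [0.7, 0.1, -0.4]
grip_width: 0.0886
grasp_force: 0.0
```

Emit:
servo_tool(moves=[[[70, 0, 0, 0, 0, 0, 0], [60, 0, 0, 0, 0, 0, 0], [50, 0, 0, 0, 0, 0, 0], [44, 0, 0, 0, 0, 0, 0], [38, 0, 0, 0, 0, 0, 0], [34, 0, 0, 0, 0, 0, 0], [34, 0, 0, 0, 0, 0, 0], [34, 0, 0, 0, 0, 0, 0], [34, 0, 0, 0, 0, 0, 0], [34, 0, 0, 0, 0, 0, 0]]])

```text
clock: 5.95
tcp_pos: [0.4192, -0.082, 0.0904]
tcp_rot: [-0.001, 0.707, 0.707, -0.001]
wrist_force: [-0.6, 0.2, -0.4]
grip_width: 0.0338
grasp_force: 0.1
```

```bash
python3 -c "
from h import *
p=ctrl.capture('scene'); im=cv2.cvtColor(p['img'],cv2.COLOR_RGB2BGR)[130:260,280:450]; 
t=ctrl.capture('top'); b=cv2.cvtColor(t['img'],cv2.COLOR_RGB2BGR)[190:290,210:380]
cv2.imwrite('pics/c4.png',np.vstack([cv2.resize(im,(510,320),interpolation=2),cv2.resize(b,(510,280),interpolation=2)]))
print(ctrl.read_state()['grip_width'])"
```

```text
0.03411241598981762
```

View pics/c4.png

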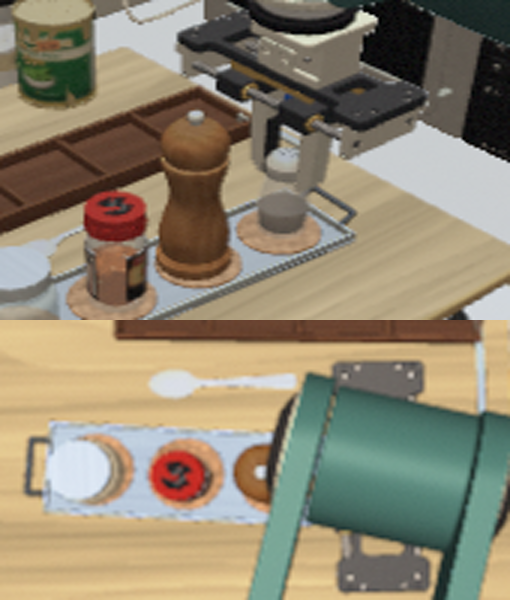

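Fingers are around the shaker (crop (285,150)) but not yet pressing it. I'll close further.

Emit:
servo_tool(moves=[[[30, 0, 0, 0, 0, 0, 0], [25, 0, 0, 0, 0, 0, 0], [20, 0, 0, 0, 0, 0, 0], [20, 0, 0, 0, 0, 0, 0], [20, 0, 0, 0, 0, 0, 0], [20, 0, 0, 0, 0, 0, 0], [20, 0, 0, 0, 0, 0, 0], [20, 0, 0, 0, 0, 0, 0], [20, 0, 0, 0, 0, 0, 0], [20, 0, 0, 0, 0, 0, 0]]])

```text
clock: 7.05
tcp_pos: [0.4192, -0.082, 0.0904]
tcp_rot: [-0.001, 0.707, 0.707, -0.001]
wrist_force: [-0.8, -0.5, -0.4]
grip_width: 0.0326
grasp_force: 29.7
```

Emit:
servo_tool(moves=[[[20, 0, 0, -10, 0, 0, 0], [20, 0, 0, -30, 0, 0, 0], [20, 0, 0, -60, 0, 0, 0], [20, 0, 0, -90, 0, 0, 0], [20, 0, 0, -120, 0, 0, 0], [20, 0, 0, -150, 0, 0, 0], [20, 0, 0, -175, 0, 0, 0], [20, 0, 0, -195, 0, 0, 0], [20, 0, 0, -205, 0, 0, 0], [20, 0, 0, -205, 0, 0, 0]]])

```text
clock: 8.05
tcp_pos: [0.4198, -0.0821, 0.2967]
tcp_rot: [0.0, 0.707, 0.707, -0.0]
wrist_force: [-0.4, 0.3, -2.2]
grip_width: 0.0329
grasp_force: 29.7
```

Emit:
servo_tool(moves=[[[20, 10, 10, 0, 0, 0, 0], [20, 30, 30, 0, 0, 0, 0], [20, 55, 55, 0, 0, 0, 0], [20, 80, 80, 0, 0, 0, 0], [20, 105, 105, 0, 0, 0, 0], [20, 130, 130, 0, 0, 0, 0], [20, 155, 155, 0, 0, 0, 0], [20, 172, 172, 0, 0, 0, 0], [20, 180, 180, 0, 0, 0, 0], [20, 180, 180, 0, 0, 0, 0]]])

```text
clock: 9.05
tcp_pos: [0.5998, 0.0991, 0.2934]
tcp_rot: [-0.001, 0.707, 0.708, -0.002]
wrist_force: [-0.1, -0.3, -1.1]
grip_width: 0.0324
grasp_force: 29.7
```

```bash
python3 -c "
from h import *
print(go(.5995,.0979,.0935))
p=ctrl.capture('scene'); im=cv2.cvtColor(p['img'],cv2.COLOR_RGB2BGR)[60:310,220:500]; cv2.imwrite('pics/c5.png',cv2.resize(im,None,fx=2.4,fy=2.4,interpolation=2))"
```

```text
(array([ -1.2,   0.5, 199.9]), array([-0.004,  0.   ,  0.001]))
```

View pics/c5.png

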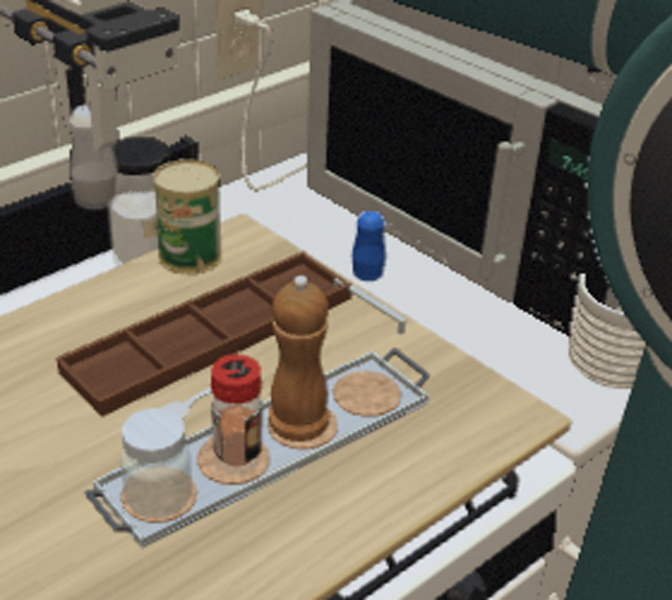

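The salt shaker is held upright at crop (93,170), its pad is empty at (367,392), and everything else is undisturbed.

Emit:
servo_tool(moves=[[[20, -1, 0, 30, 0, 0, 0], [20, -1, 0, 65, 0, 0, 0], [20, -1, 0, 100, 0, 0, 0], [20, -1, 0, 130, 0, 0, 0], [20, -1, 0, 155, 0, 0, 0], [20, -1, 0, 175, 0, 0, 0], [20, -1, 0, 188, 0, 0, 0], [20, -1, 0, 195, 0, 0, 0], [20, -1, 0, 195, 0, 0, 0], [20, -1, 0, 195, 0, 0, 0]]])

```text
clock: 10.1
tcp_pos: [0.5995, 0.0969, 0.1012]
tcp_rot: [-0.0, 0.707, 0.707, -0.0]
wrist_force: [0.1, -0.4, -1.4]
grip_width: 0.0326
grasp_force: 29.7
```

```bash
python3 -c "
from h import *
print(go(.5995,.0979,.0914), ctrl.read_state()['wrist_force'])"
```

```text
(array([ 1. , -0. ,  9.8]), array([-0.001, -0.   , -0.   ])) [ 0.07014963 -0.37810148 -1.40929356]
```

Go down 9.5, open, and then raise.

Emit:
servo_tool(moves=[[[20, 1, 0, 4, 0, 0, 0], [20, 1, 0, 8, 0, 0, 0], [20, 1, 0, 9.5, 0, 0, 0], [20, 1, 0, 9.5, 0, 0, 0], [20, 1, 0, 9.5, 0, 0, 0], [38, 1, 0, 9.5, 0, 0, 0], [50, 1, 0, 9.5, 0, 0, 0], [70, 1, 0, 9.5, 0, 0, 0], [90, 1, 0, 9.5, 0, 0, 0], [93, 1, 0, 9.5, 0, 0, 0]]])

```text
clock: 11.1
tcp_pos: [0.5991, 0.098, 0.0905]
tcp_rot: [-0.001, 0.707, 0.707, -0.001]
wrist_force: [-0.1, -0.3, 0.4]
grip_width: 0.0654
grasp_force: 0.0
```

Emit:
servo_tool(moves=[[[93, 0, 0, 0, 0, 0, 0], [93, 0, 0, 0, 0, 0, 0], [93, 0, 0, -30, 0, 0, 0], [93, 0, 0, -70, 0, 0, 0], [93, 0, 0, -110, 0, 0, 0], [93, 0, 0, -150, 0, 0, 0], [93, 0, 0, -190, 0, 0, 0], [93, 0, 0, -190, 0, 0, 0], [93, 0, 0, -190, 0, 0, 0], [93, 0, 0, -190, 0, 0, 0]]])

```text
clock: 12.1
tcp_pos: [0.5993, 0.0979, 0.2791]
tcp_rot: [-0.001, 0.707, 0.707, -0.001]
wrist_force: [0.2, 0.0, 0.6]
grip_width: 0.0928
grasp_force: 0.0
```

```bash
python3 -c "
from h import *
print(go(.4266,.0052,.282))
p=ctrl.capture('scene'); a=ctrl.recognise(p,'salt_shaker_mid'); print([(round(d['p'],2),np.round(d['bbox'],1)) for d in a]); print(proj(p,[.5995,.0979,.067]),proj(p,[.5995,.0979,.157]))"
```

```text
(array([ -92.8, -172.7,   -2.2]), array([-0.004,  0.   , -0.   ]))
[(0.76, array([257. , 183.1, 278.2, 220.6])), (0.66, array([366.7, 150.9, 384.1, 179. ]))]
[268.15656294 214.63233018] [265.0903789  184.40382002]
```

Emit:
servo_tool(moves=[[[93, -20, -37, 0, 0, 0, 0], [93, -40, -74, 0, 0, 0, 0], [93, -62, -115, 0, 0, 0, 0], [93, -80, -150, 0, 0, 0, 0], [93, -93, -173, 0, 0, 0, 0], [93, -93, -173, 0, 0, 0, 0], [93, -93, -173, 0, 0, 0, 0], [93, -93, -173, 30, 0, 0, 0], [93, -93, -173, 50, 0, 0, 0], [93, -93, -173, 60, 0, 0, 0]]])

```text
clock: 13.2
tcp_pos: [0.4265, 0.0055, 0.2184]
tcp_rot: [-0.002, 0.707, 0.707, -0.002]
wrist_force: [0.2, 0.3, -0.3]
grip_width: 0.0931
grasp_force: 0.0
```

```bash
python3 -c "
from h import *
print(go(.4266,.0052,.187))"
```

```text
(array([-0.3,  0.3, 31.4]), array([-0.005, -0.   ,  0.001]))
```

Emit:
servo_tool(moves=[[[93, 0, 0, 12, -0.004, 0, 0], [93, 0, 0, 24, -0.004, 0, 0], [93, 0, 0, 31, -0.004, 0, 0], [93, 0, 0, 31, -0.004, 0, 0], [85, 0, 0, 31, -0.004, 0, 0], [75, 0, 0, 31, -0.004, 0, 0], [68, 0, 0, 31, -0.004, 0, 0], [60, 0, 0, 31, -0.004, 0, 0], [54, 0, 0, 31, -0.004, 0, 0], [50, 0, 0, 31, -0.004, 0, 0]]])

```text
clock: 14.2
tcp_pos: [0.4264, 0.005, 0.19]
tcp_rot: [0.001, 0.707, 0.707, 0.001]
wrist_force: [0.4, 0.8, -1.0]
grip_width: 0.052
grasp_force: 0.0
```

Emit:
servo_tool(moves=[[[46, 0, 0, 0, 0, 0, 0], [42, 0, 0, 0, 0, 0, 0], [36, 0, 0, 0, 0, 0, 0], [30, 0, 0, 0, 0, 0, 0], [30, 0, 0, 0, 0, 0, 0], [30, 0, 0, 0, 0, 0, 0], [30, 0, 0, 0, 0, 0, 0], [30, 0, 0, 0, 0, 0, 0], [30, 0, 0, 0, 0, 0, 0], [30, 0, 0, 0, 0, 0, 0]]])

```text
clock: 15.2
tcp_pos: [0.4264, 0.005, 0.1899]
tcp_rot: [0.001, 0.707, 0.707, 0.001]
wrist_force: [-0.3, 0.5, -0.4]
grip_width: 0.0302
grasp_force: 0.0
```

```bash
python3 -c "
from h import *
p=ctrl.capture('scene'); im=cv2.cvtColor(p['img'],cv2.COLOR_RGB2BGR)[110:290,230:440]; cv2.imwrite('pics/c6.png',cv2.resize(im,None,fx=3.3,fy=3.3,interpolation=2))"
```

```text
(no output)
```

View pics/c6.png

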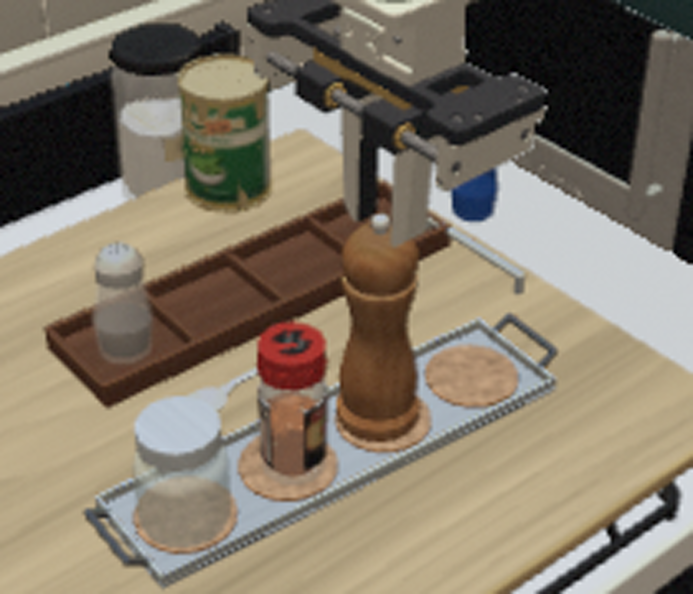

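```bash
python3 -c "
from h import *
p=ctrl.capture('scene'); f=lambda X:((proj(p,X)-[230,110])*3.3).round()
for z in(.19,.21,.23,.25): print(z,f([.4264-.015,.005,z]),f([.4264+.015,.005,z]),f([.4264,.005,z]))
s=ctrl.read_state(); print(s['tcp_pos'],s['joint_pos'])
print([ (d['p'],d['bbox']) for d in ctrl.recognise(p,'pepper_mill_mid')])
"
```

```text
0.19 [396. 281.] [366. 260.] [381. 270.]
0.21 [397. 255.] [366. 234.] [382. 245.]
0.23 [398. 229.] [367. 209.] [382. 219.]
0.25 [399. 203.] [367. 182.] [383. 192.]
[0.42637931 0.00501761 0.18993813] [-4.81707162e-02 -4.50569623e-01  1.92913957e+00  1.27428997e-04
  1.66103160e+00 -4.81421787e-02]
[(0.58, [332.1, 173.9, 358.9, 244.6]), (0.29, [360.0, 213.9, 386.8, 235.8])]
```

The salt shaker stands in its pocket at (123,305). The fingertips end at about (410,240), where the reported pose projects to about y=270. So the real tips are about 35 mm higher than reported, and the fingers closed above the mill's head. I'll open and go 36 mm lower.

Emit:
servo_tool(moves=[[[50, 0, 0, 0, 0, 0, 0], [70, 0, 0, 0, 0, 0, 0], [93, 0, 0, 0, 0, 0, 0], [93, 0, 0, 0, 0, 0, 0], [93, 0, 0, 0, 0, 0, 0], [93, 0, 0, 0, 0, 0, 0], [93, 0, 0, 12, 0, 0, 0], [93, 0, 0, 24, 0, 0, 0], [93, 0, 0, 36, 0, 0, 0], [93, 0, 0, 36, 0, 0, 0]]])

```text
clock: 16.35
tcp_pos: [0.4256, 0.0051, 0.1515]
tcp_rot: [-0.0, 0.707, 0.707, -0.0]
wrist_force: [0.4, -0.6, 0.9]
grip_width: 0.093
grasp_force: 0.0
```

Emit:
servo_tool(moves=[[[80, 0, 0, 0, 0, 0, 0], [70, 0, 0, 0, 0, 0, 0], [62, 0, 0, 0, 0, 0, 0], [56, 0, 0, 0, 0, 0, 0], [51, 0, 0, 0, 0, 0, 0], [47, 0, 0, 0, 0, 0, 0], [42, 0, 0, 0, 0, 0, 0], [36, 0, 0, 0, 0, 0, 0], [30, 0, 0, 0, 0, 0, 0], [30, 0, 0, 0, 0, 0, 0]]])

```text
clock: 17.35
tcp_pos: [0.4264, 0.005, 0.154]
tcp_rot: [0.001, 0.707, 0.707, 0.001]
wrist_force: [-1.4, -0.1, 2.4]
grip_width: 0.0477
grasp_force: 30.0
```

```bash
python3 -c "
from h import *
print(ctrl.read_state()['grip_width'])
p=ctrl.capture('scene'); im=cv2.cvtColor(p['img'],cv2.COLOR_RGB2BGR)[110:290,230:440]; cv2.imwrite('pics/c7.png',cv2.resize(im,None,fx=3.3,fy=3.3,interpolation=2))"
```

```text
0.0477415737260979
```

View pics/c7.png

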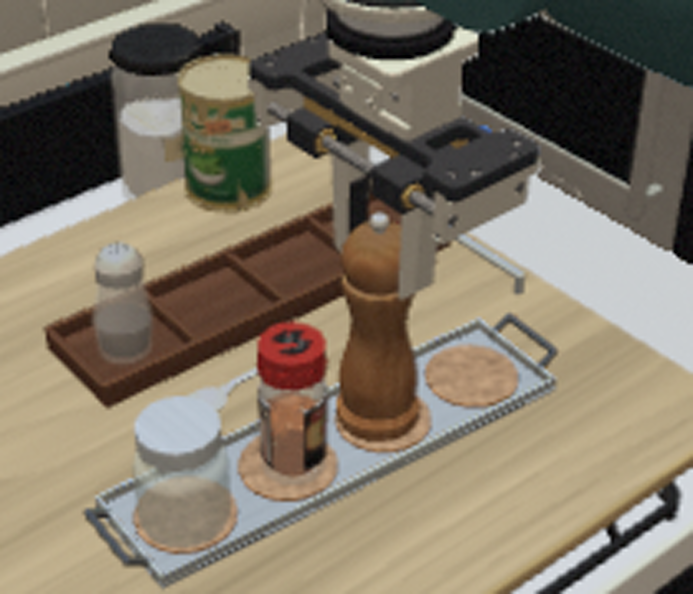

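The fingers grip the mill's head (near tip at (415,285)), width 47.7 mm, 30 N. Lift and carry.

Emit:
servo_tool(moves=[[[30, 0, 0, -5, 0, 0, 0], [30, 0, 0, -15, 0, 0, 0], [30, 0, 0, -30, 0, 0, 0], [30, 0, 0, -45, 0, 0, 0], [30, 0, 0, -60, 0, 0, 0], [30, 0, 0, -72, 0, 0, 0], [30, 0, 0, -80, 0, 0, 0], [30, 0, 0, -80, 0, 0, 0], [30, 0, 5, -80, 0, 0, 0], [30, 0, 15, -80, 0, 0, 0]]])

```text
clock: 18.4
tcp_pos: [0.4415, 0.005, 0.2334]
tcp_rot: [0.001, 0.707, 0.707, 0.001]
wrist_force: [0.1, -0.6, -1.9]
grip_width: 0.0476
grasp_force: 30.0
```

Emit:
servo_tool(moves=[[[30, 1, 15, 0, 0, 0, 0], [30, 3, 35, 0, 0, 0, 0], [30, 5, 57, 0, 0, 0, 0], [30, 7, 80, 0, 0, 0, 0], [30, 9, 103, 0, 0, 0, 0], [30, 11, 125, 0, 0, 0, 0], [30, 12, 142, 0, 0, 0, 0], [30, 13, 152, 0, 0, 0, 0], [30, 13, 155, 0, 0, 0, 0], [30, 13, 155, 0, 0, 0, 0]]])

```text
clock: 19.4
tcp_pos: [0.5963, 0.018, 0.2337]
tcp_rot: [0.0, 0.707, 0.707, 0.0]
wrist_force: [-0.6, 0.6, -2.5]
grip_width: 0.0475
grasp_force: 30.0
```

```bash
python3 -c "
from h import *
print(go(.5969,.0179,.155))"
```

```text
(array([-0.1,  0.5, 78.7]), array([0.001, 0.   , 0.   ]))
```

Emit:
servo_tool(moves=[[[30, 0, 0, 15, 0, 0, 0], [30, 0, 0, 35, 0, 0, 0], [30, 0, 0, 52, 0, 0, 0], [30, 0, 0, 63, 0, 0, 0], [30, 0, 0, 70, 0, 0, 0], [30, 0, 0, 75, 0, 0, 0], [30, 0, 0, 78, 0, 0, 0], [30, 0, 0, 78, 0, 0, 0], [30, 0, 0, 78, 0, 0, 0], [30, 0, 0, 78, 0, 0, 0]]])

```text
clock: 20.4
tcp_pos: [0.5967, 0.018, 0.1568]
tcp_rot: [0.001, 0.707, 0.707, 0.001]
wrist_force: [-0.2, 0.5, -2.7]
grip_width: 0.0476
grasp_force: 30.0
```

Emit:
servo_tool(moves=[[[30, 0, 0, 1, 0, 0, 0], [30, 0, 0, 2, 0, 0, 0], [30, 0, 0, 2, 0, 0, 0], [30, 0, 0, 2, 0, 0, 0], [50, 0, 0, 2, 0, 0, 0], [56, 0, 0, 2, 0, 0, 0], [65, 0, 0, 2, 0, 0, 0], [80, 0, 0, 2, 0, 0, 0], [93, 0, 0, 2, 0, 0, 0], [93, 0, 0, 2, 0, 0, 0]]])

```text
clock: 21.4
tcp_pos: [0.5965, 0.018, 0.1542]
tcp_rot: [0.001, 0.707, 0.707, 0.001]
wrist_force: [-0.2, -1.0, -0.1]
grip_width: 0.0834
grasp_force: 0.0
```

Emit:
servo_tool(moves=[[[93, 0, 0, 0, 0, 0, 0], [93, 0, 0, 0, 0, 0, 0], [93, 0, 0, -20, 0, 0, 0], [93, 0, 0, -50, 0, 0, 0], [93, 0, 0, -80, 0, 0, 0], [93, 0, 0, -105, 0, 0, 0], [93, 0, 0, -105, 0, 0, 0], [93, 10, -30, -105, 0, 0, 0], [93, 25, -70, -105, 0, 0, 0], [93, 40, -110, -105, 0, 0, 0]]])

```text
clock: 22.4
tcp_pos: [0.4849, 0.0582, 0.2578]
tcp_rot: [0.0, 0.707, 0.707, 0.0]
wrist_force: [0.7, -0.2, 0.7]
grip_width: 0.0931
grasp_force: 0.0
```

```bash
python3 -c "
from h import *
print(go(.4261,.0783,.2))
p=ctrl.capture('scene')
for n in ('pepper_mill_mid','spice_jar_mid','squat_jar_mid','salt_shaker_mid'):
  print(n,[(round(d['p'],2),np.round(d['bbox'],1)) for d in ctrl.recognise(p,n)][:2])
print(proj(p,[.5969,.0179,.067]),proj(p,[.5969,.0179,.237]))"
```

```text
(array([ 20.1, -58.8,  57.8]), array([ 0.001,  0.   , -0.001]))
pepper_mill_mid [(0.82, array([283. , 142.3, 305.5, 210.8])), (0.3, array([246. , 164.5, 365.9, 234.1]))]
spice_jar_mid [(0.93, array([308.8, 205.5, 330.1, 255.7])), (0.52, array([284.1, 141.2, 307. , 212.1]))]
squat_jar_mid [(0.67, array([269.1, 230.9, 299.6, 275.6]))]
salt_shaker_mid [(0.74, array([329.9, 224.8, 362.6, 249.4])), (0.7, array([260.6, 181.8, 277.2, 219.4]))]
[295.33203595 202.25259213] [292.18829896 143.43566879]
```

The mill stands in pocket 2. Next is the spice jar.

Emit:
servo_tool(moves=[[[93, 10, -30, 0, 0, 0, 0], [93, 20, -59, 0, 0, 0, 0], [93, 20, -59, 0, 0, 0, 0], [93, 20, -59, 30, 0, 0, 0], [93, 20, -59, 65, 0, 0, 0], [93, 20, -59, 100, 0, 0, 0], [93, 20, -59, 130, 0, 0, 0], [93, 20, -59, 150, 0, 0, 0], [93, 20, -59, 165, 0, 0, 0], [93, 20, -59, 171, 0, 0, 0]]])

```text
clock: 23.65
tcp_pos: [0.4276, 0.0777, 0.0863]
tcp_rot: [0.0, 0.707, 0.707, -0.0]
wrist_force: [-0.4, 0.0, 1.1]
grip_width: 0.093
grasp_force: 0.0
```

Emit:
servo_tool(moves=[[[93, 0, 0, 0, 0, 0, 0], [80, 0, 0, 0, 0, 0, 0], [68, 0, 0, 0, 0, 0, 0], [58, 0, 0, 0, 0, 0, 0], [50, 0, 0, 0, 0, 0, 0], [45, 0, 0, 0, 0, 0, 0], [40, 0, 0, 0, 0, 0, 0], [34, 0, 0, 0, 0, 0, 0], [30, 0, 0, 0, 0, 0, 0], [30, 0, 0, 0, 0, 0, 0]]])

```text
clock: 24.65
tcp_pos: [0.4276, 0.078, 0.088]
tcp_rot: [0.001, 0.707, 0.707, 0.001]
wrist_force: [-0.7, 0.5, 1.6]
grip_width: 0.0435
grasp_force: 30.0
```

Emit:
servo_tool(moves=[[[30, 0, 0, -5, 0, 0, 0], [30, 0, 0, -18, 0, 0, 0], [30, 0, 0, -38, 0, 0, 0], [30, 0, 0, -60, 0, 0, 0], [30, -10, 0, -78, 0, 0, 0], [30, -30, 0, -85, 0, 0, 0], [30, -55, 0, -85, 0, 0, 0], [30, -80, 0, -85, 0, 0, 0], [30, -105, 10, -85, 0, 0, 0], [30, -125, 25, -85, 0, 0, 0]]])

```text
clock: 25.65
tcp_pos: [0.4526, -0.0483, 0.1744]
tcp_rot: [0.001, 0.707, 0.707, 0.001]
wrist_force: [-0.4, -0.5, -0.6]
grip_width: 0.043
grasp_force: 30.0
```

Emit:
servo_tool(moves=[[[30, -10, 20, 0, 0, 0, 0], [30, -15, 45, 0, 0, 0, 0], [30, -15, 70, 0, 0, 0, 0], [30, -15, 95, 0, 0, 0, 0], [30, -15, 118, 0, 0, 0, 0], [30, -15, 133, 0, 0, 0, 0], [30, -15, 140, 0, 0, 0, 0], [30, -15, 141, 0, 0, 0, 0], [30, -15, 141, 0, 0, 0, 0], [30, -15, 141, 0, 0, 0, 0]]])

```text
clock: 26.65
tcp_pos: [0.5929, -0.062, 0.1737]
tcp_rot: [0.001, 0.707, 0.707, 0.001]
wrist_force: [0.7, -0.5, -1.8]
grip_width: 0.0432
grasp_force: 30.0
```

```bash
python3 -c "
from h import *
print(go(.5942,-.062,.089))"
```

```text
(array([ 0. ,  1. , 84.7]), array([ 0.002,  0.   , -0.   ]))
```

Emit:
servo_tool(moves=[[[30, 0, 1, 15, 0, 0, 0], [30, 0, 1, 35, 0, 0, 0], [30, 0, 1, 55, 0, 0, 0], [30, 0, 1, 68, 0, 0, 0], [30, 0, 1, 76, 0, 0, 0], [30, 0, 1, 81, 0, 0, 0], [30, 0, 1, 84, 0, 0, 0], [30, 0, 1, 85, 0, 0, 0], [30, 0, 1, 85, 0, 0, 0], [30, 0, 1, 85, 0, 0, 0]]])

```text
clock: 27.65
tcp_pos: [0.5949, -0.0621, 0.089]
tcp_rot: [0.001, 0.707, 0.707, 0.001]
wrist_force: [-2.2, 0.2, 4.1]
grip_width: 0.0432
grasp_force: 30.0
```

Emit:
servo_tool(moves=[[[46, 0, 0, 0, 0, 0, 0], [52, 0, 0, 0, 0, 0, 0], [62, 0, 0, 0, 0, 0, 0], [75, 0, 0, 0, 0, 0, 0], [90, 0, 0, 0, 0, 0, 0], [93, 0, 0, 0, 0, 0, 0], [93, 0, 0, 0, 0, 0, 0], [93, 0, 0, -25, 0, 0, 0], [93, 0, 0, -60, 0, 0, 0], [93, 0, 0, -100, 0, 0, 0]]])

```text
clock: 28.65
tcp_pos: [0.5938, -0.0619, 0.1886]
tcp_rot: [-0.0, 0.707, 0.707, 0.0]
wrist_force: [0.3, 0.3, -0.1]
grip_width: 0.0931
grasp_force: 0.0
```

Emit:
servo_tool(moves=[[[93, 0, 0, -40, 0, 0, 0], [93, 0, 0, -70, 0, 0, 0], [93, 0, -35, -70, 0, 0, 0], [93, 0, -75, -70, 0, 0, 0], [93, 25, -112, -70, 0, 0, 0], [93, 65, -145, -70, 0, 0, 0], [93, 110, -160, -70, 0, 0, 0], [93, 155, -162, -70, 0, 0, 0], [93, 200, -162, -70, 0, 0, 0], [93, 226, -162, -70, 0, 0, 0]]])

```text
clock: 29.65
tcp_pos: [0.4316, 0.1666, 0.2582]
tcp_rot: [0.001, 0.706, 0.708, 0.001]
wrist_force: [0.7, -1.2, -0.7]
grip_width: 0.093
grasp_force: 0.0
```

```bash
python3 -c "
from h import *
print(go(.433,.1645,.062))
p=ctrl.capture('scene')
for n in ('spice_jar_mid','squat_jar_mid'):
  print(n,[(round(d['p'],2),np.round(d['bbox'],1)) for d in ctrl.recognise(p,n)][:2])
print(proj(p,[.5942,-.062,.067]),proj(p,[.5942,-.062,.172]))"
```

```text
(array([ -2.2,   0.9, 196.2]), array([ 0.003, -0.001,  0.002]))
spice_jar_mid [(0.62, array([313. , 151.7, 330.2, 195.1]))]
squat_jar_mid [(0.82, array([268.4, 231.4, 297.4, 279.6]))]
[320.67953524 190.73503028] [320.31928799 156.3160105 ]
```

Emit:
servo_tool(moves=[[[93, -1, 1, 20, 0, 0, 0], [93, -1, 1, 55, 0, 0, 0], [93, -1, 1, 90, 0, 0, 0], [93, -1, 1, 120, 0, 0, 0], [93, -1, 1, 145, 0, 0, 0], [93, -1, 1, 165, 0, 0, 0], [93, -1, 1, 180, 0, 0, 0], [93, -1, 1, 190, 0, 0, 0], [93, -1, 1, 196, 0, 0, 0], [93, -1, 1, 196, 0, 0, 0]]])

```text
clock: 30.8
tcp_pos: [0.4336, 0.1628, 0.0617]
tcp_rot: [0.001, 0.707, 0.707, 0.001]
wrist_force: [-0.5, -0.4, -0.2]
grip_width: 0.0933
grasp_force: 0.0
```

Emit:
servo_tool(moves=[[[85, 0, 0, 0, 0, 0, 0], [76, 0, 0, 0, 0, 0, 0], [70, 0, 0, 0, 0, 0, 0], [64, 0, 0, 0, 0, 0, 0], [60, 0, 0, 0, 0, 0, 0], [56, 0, 0, 0, 0, 0, 0], [50, 0, 0, 0, 0, 0, 0], [44, 0, 0, 0, 0, 0, 0], [44, 0, 0, 0, 0, 0, 0], [44, 0, 0, 0, 0, 0, 0]]])

```text
clock: 31.8
tcp_pos: [0.4337, 0.1631, 0.0621]
tcp_rot: [0.001, 0.707, 0.707, 0.001]
wrist_force: [-0.2, -0.1, 2.9]
grip_width: 0.0592
grasp_force: 30.0
```

Emit:
servo_tool(moves=[[[44, 0, 0, -5, 0, 0, 0], [44, 0, 0, -18, 0, 0, 0], [44, 0, 0, -38, 0, 0, 0], [44, 0, 0, -62, 0, 0, 0], [44, -10, 0, -82, 0, 0, 0], [44, -35, 0, -90, 0, 0, 0], [44, -65, 0, -90, 0, 0, 0], [44, -95, 0, -90, 0, 0, 0], [44, -130, 0, -90, 0, 0, 0], [44, -165, 0, -90, 0, 0, 0]]])

```text
clock: 32.8
tcp_pos: [0.4333, -0.0032, 0.1529]
tcp_rot: [0.001, 0.707, 0.707, 0.001]
wrist_force: [0.5, -0.2, -3.2]
grip_width: 0.0591
grasp_force: 30.0
```

Emit:
servo_tool(moves=[[[44, -35, 5, 0, 0, 0, 0], [44, -70, 15, 0, 0, 0, 0], [44, -100, 30, 0, 0, 0, 0], [44, -122, 50, 0, 0, 0, 0], [44, -136, 75, 0, 0, 0, 0], [44, -141, 100, 0, 0, 0, 0], [44, -141, 125, 0, 0, 0, 0], [44, -141, 145, 0, 0, 0, 0], [44, -141, 156, 0, 0, 0, 0], [44, -141, 158, 0, 0, 0, 0]]])

```text
clock: 33.8
tcp_pos: [0.592, -0.1429, 0.1524]
tcp_rot: [0.001, 0.707, 0.707, 0.001]
wrist_force: [-1.0, 0.6, -1.4]
grip_width: 0.0594
grasp_force: 30.0
```

```bash
python3 -c "
from h import *
print(go(.5916,-.143,.063))"
```

```text
(array([-0.1, -0.6, 89.4]), array([ 0.002, -0.   ,  0.   ]))
```

Emit:
servo_tool(moves=[[[44, 0, 0, 15, 0, 0, 0], [44, 0, 0, 35, 0, 0, 0], [44, 0, 0, 55, 0, 0, 0], [44, 0, 0, 70, 0, 0, 0], [44, 0, 0, 79, 0, 0, 0], [44, 0, 0, 84, 0, 0, 0], [44, 0, 0, 87, 0, 0, 0], [44, 0, 0, 89, 0, 0, 0], [44, 0, 0, 89, 0, 0, 0], [44, 0, 0, 89, 0, 0, 0]]])

```text
clock: 34.8
tcp_pos: [0.5919, -0.143, 0.0637]
tcp_rot: [0.001, 0.707, 0.707, 0.001]
wrist_force: [-0.0, -0.5, -2.6]
grip_width: 0.0589
grasp_force: 30.0
```

Emit:
servo_tool(moves=[[[44, 0, 0, 1, 0, 0, 0], [44, 0, 0, 1, 0, 0, 0], [62, 0, 0, 1, 0, 0, 0], [68, 0, 0, 1, 0, 0, 0], [78, 0, 0, 1, 0, 0, 0], [90, 0, 0, 1, 0, 0, 0], [90, 0, 0, 1, 0, 0, 0], [90, 0, 0, -20, 0, 0, 0], [90, 0, 0, -55, 0, 0, 0], [90, 0, 0, -95, 0, 0, 0]]])

```text
clock: 35.8
tcp_pos: [0.5908, -0.1428, 0.1584]
tcp_rot: [-0.0, 0.707, 0.707, 0.0]
wrist_force: [0.6, 0.5, 0.3]
grip_width: 0.09
grasp_force: 0.0
```

Emit:
servo_tool(moves=[[[90, 0, 0, -40, 0, 0, 0], [90, 0, 0, -80, 0, 0, 0], [90, 0, -30, -100, 0, 0, 0], [90, 0, -70, -100, 0, 0, 0], [90, 0, -110, -100, 0, 0, 0], [90, 0, -150, -100, 0, 0, 0], [90, 0, -180, -100, 0, 0, 0], [90, 0, -180, -100, 0, 0, 0], [90, 0, -180, -100, 0, 0, 0], [90, 0, -180, -100, 0, 0, 0]]])

```text
clock: 36.8
tcp_pos: [0.4118, -0.143, 0.2578]
tcp_rot: [0.001, 0.707, 0.707, 0.001]
wrist_force: [0.2, 0.7, 0.2]
grip_width: 0.0902
grasp_force: 0.0
```

```bash
python3 -c "
from h import *
p=ctrl.capture('scene'); im=cv2.cvtColor(p['img'],cv2.COLOR_RGB2BGR)[110:290,220:430]
t=ctrl.capture('top'); b=cv2.cvtColor(t['img'],cv2.COLOR_RGB2BGR)[140:280,210:400]
cv2.imwrite('pics/c8.png',np.vstack([cv2.resize(im,(400,300),interpolation=2),cv2.resize(b,(400,295),interpolation=2)]))"
```

```text
(no output)
```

View pics/c8.png

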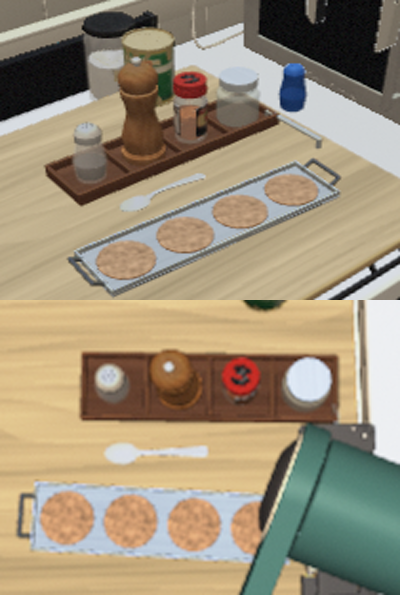

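All four stand upright in the mirrored pockets: salt at (90,150), mill at (140,110), spice jar at (190,105) and squat jar at (240,95). The gripper is clear. One numeric check before I hand it in.

```bash
python3 -c "
from h import *
t=ctrl.capture('top'); th=-.0333; c=np.array([.5955,-.022])
for n,x,y,z in(('salt',110,75,.155),('mill',169,67,.232),('spice',241,75,.172),('squat',308,80,.147)):
    d=ray(t,210+x/2.105,140+y/2.107,z)[:2]-c; print(n,(R.from_euler('z',-th).as_matrix()[:2,:2]@d*1e3).round(1))
print(ctrl.close_job())"
```

```text
salt [  0.8 116.8]
mill [-2.1 42.6]
spice [ -0.3 -38.7]
squat [  -1.3 -119.4]
the job is handed in; nothing more can be done
None
```

I handed the job in at about 37 s of the 99 s allowed. The salt shaker, pepper mill, spice jar and squat jar stand upright in the rack in reverse order, each within about 4 mm of its pocket centre in the last picture; no verdict came back.

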